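Turn the ring cup up and offer the bead on its tray

TASK

On the honeycomb board, roll the roller mandrel along the board, without lifting it, until the empty cup of its ring faces straight up. Then pick up the graphite bead tray by its upright grip and carry it over without losing the loose bead from its pocket or tipping the tray. Finish still holding the tray: level and still, touching nothing but the gripper, the middle of its front edge (pocket end) over the cup and a finger's width above it; the other things stay where they are.

Things in the scene. Friction and masses are not known exactly. Their poses are not given: they have to be found in the camera images.
- mandrel_center (a point): Mid-point of the axis of the steel roller mandrel, a loose roller of 0.28 kg lying on the honeycomb board. Its y axis runs along the shaft towards the ring end. Shaft 16 mm in diameter and 128 mm long; two collars 44 mm in diameter and 8 mm wide, centred 34 mm either side of this point, carry it, so it rolls on a 22 mm radius with this point 22 mm above the board's top; the bare shaft between the collars is 60 mm long. It rolls easily, and soon stops when not pushed.
- cup_mouth (a point): Centre of the mouth of the empty brass cup of the ring (cup 20 mm across), 18 mm from the mandrel's axis, on the overhanging shaft end, 53 mm from the mandrel's mid-point along its y axis. Its z axis points out of the mouth (vertical when the cup faces up), its y axis along the mandrel. The ring is jammed tight on the shaft and turns only with it; at the start the cup faces anywhere but up.
- board: Flat, fixed ceramic honeycomb board, 220 (x) x 160 (y) x 13 mm; origin under its centre, top 13 mm above the origin.
- tray_grip (a point): Centre of the upright grip of the graphite bead tray (loose, about 0.13 kg): a flat block 24 mm along the tray (x), 12 mm thick (y), rising from the tray's plate (8 mm above the underside) to 54 mm above it; this point is 36 mm above the underside. The plate is 110 mm (x) x 46 mm (y) x 8 mm. The tray's x axis points level from the grip to the pocket end, z is up; the front edge lies 90 mm ahead of this point along x.
- tray_pocket (a point): Where the bead's centre rests in the tray's round pocket (23 mm across, 3.5 mm deep), 70 mm ahead of the grip along the tray's x and 12.5 mm above the underside. Same axes as the tray.
- tray_lip (a point): Middle of the tray's front edge (pocket end), at the underside. Same axes as the tray.
- bead_center (a point): Centre of the loose brass bead, a ball 16 mm in diameter, 18 g, lying in the pocket.
- hearth: Fixed steel tray lined with firebrick, 310 (x) x 230 (y) mm; origin under its centre, its flat brick top 32 mm above the origin. The bead tray stands on it.
- pick_center (a point): Soldering pick lying on the bench top between the board and the firebrick tray: 160 mm long, 10 mm thick; the point is about mid-length, its tip along +x.
- torch_stand: Fixed socket stand with an upright brass torch tip, 70 mm across at the foot, 112 mm high, at the back; origin under its centre.
- crucible: Small open graphite cup, 44 mm across and 32 mm high, standing on the firebrick tray; origin under its centre.
- flux_jar: Closed glass jar, 52 mm across, 55 mm high, standing on the bench top; origin under its centre.
- bench_block: Plain square steel block 40 x 40 x 20 mm lying on the bench top; origin under its centre.
- dish: Shallow white ceramic bowl, 80 mm across, 25 mm high; origin under its centre.
- tweezer: Black steel cross-lock tweezer lying flat, about 135 mm long and 7 mm high, tips along its +x; origin under its middle.
Things that resemble listed ones, but are neither listed nor needed, are in the scene too. What is shaped like the part that bears mandrel_center but red is not meant.

How it is judged:
By the outcome, as a careful person would: the job done as asked, in the order asked, and still so for the second after the job is handed in, while the arm keeps its last pose, push and grip.
It also fails if it takes over 64 s, if anything falls off the work surface, if the arm or the gripper's body presses on something with over 40 N, if the wrist force passes 120 N, or if a joint passes its speed limit or range.

ROBOT

A 6-joint arm with a two-finger parallel gripper is mounted at the origin on the work surface. World frame = base frame: x ahead of the robot, y to its left, z up, the work surface at z = 0. Lengths are in m, angles in rad, forces in N, time in s.
With the tool pointing down it reaches from about 0.35 to 1 m from the base axis. Payload 7.1 kg.
Tool frame: the origin (TCP) lies on the centre line of the jaws, within the pads' length; the fingertips stand 19 mm ahead of it and the grasp point (between the pads) is the TCP (ctrl.tip_reach is the distance from the TCP to the fingertips, in m); z points along the fingers, x is the direction in which the jaws open and shut, and the axes are right-handed (so a half turn about z gives the same grasp; the last joint's range is limited). The gripper opens to 85 mm and grips with 20 to 120 N. Pads are 22 mm wide; open, the fingers measure 114 mm over their backs; the gripper's body (76 mm by 85 mm) begins 54 mm behind the grasp point. The pads swing forward as they close: fully open they stand 13 mm farther back than shut.
Start: joints at [-1.122, 0.423, 1.63, -0, 1.089, -0.019], TCP at [0.282, -0.558, 0.25] pointing down, gripper open.
Joint ranges: [-3, 3], [-0.9, 2.11], [0.09, 2.58], [-1.31, 4.45], [0.11, 2.69], [-2.54, 2.54]. Speed limits (rad/s): [2.39, 2.39, 3.01, 3.14, 3.14, 3.14].

INTERFACE

Orientations are given as a unit quaternion [w, x, y, z].
In Python, from station import ctrl gives the robot as it stands.
- The arm moves only by the shell command python3 -m pendant 'ROWS' [FORCE]. ROWS is JSON, a list that holds one entry, the list of rows, each a list of 5 numbers: the shift along the world's x, y, z in mm, then the turn about the world's z in rad, then the closure, from -1 (fully open) to 1 (shut). In form: [[[x, y, z, spin, hand], ...]]. A call has 1 to 20 rows; each row is the pose to reach, as a shift and turn from the pose commanded when the call began; what a row does not reach only later rows make up. A row lasts 1/8 s, in which the tool goes at most 62.5 mm and 10.7 degrees, less where a joint would pass 70% of its speed; a pose out of reach is approached as far as the arm can. A call with a gripper value outside its range is refused whole. The fingers move at their own pace and stop on an object; FORCE is the grip in N (left out, the last holds). Time passes only in rows, so rows that repeat a pose let the fingers close. It gives the time, the measured TCP pose, the force and the opening at its end, in the units of the state.
- ctrl.observe(): the state, without advancing time (a new reading comes with each control period).
- ctrl.read_camera(name): name is "side" or "top" or "wrist"; returns (picture, depth): 400x640x3 uint8, blue, green, red; 400x640 float32, m along the optical axis (not along the pixel's ray), 0 where there is no reading.
- ctrl.camera_model(name): a dict with "K" (3x3 intrinsics, pixels), "k1" (the pictures are not rectified: a ray, as slopes to the right and down, at radius r is drawn at 1 + k1 r^2 times it, then the intrinsics apply), "R" (3x3) and "t" (3): a world point X has camera coordinates R X + t. Camera axes: x right, y down, z forward; pixel columns grow to the right and rows downward; lengths in m; the calibration is good to about 2 mm. A picture is of the moment at which its call begins: read the wrist's pose just before it. camera_model takes no time and is no camera call; for the wrist camera it gives the pose at the moment of the call.
- ctrl.sign_off(): hands the job in, once; it reports no verdict.
The state is a dict: "clock": time; "joints": joint angles; "dq": joint speeds; "joint_efforts": joint torques, N m; "tool_pos": TCP position; "ee_rot": TCP orientation; "ft_force": force on the tool from outside, world axes, zero at the start; "ft_torque": the same for the moment, N m; "finger_gap": finger opening in m.
Only numpy, scipy, OpenCV 4.12 (cv2) and the standard library are available. Lean on these libraries where they do the work, as an engineer would, in place of code of your own. Each camera call takes 0.05 s, during which the arm holds its last target.

## Working session

There is one attempt and no reset: what is moved stays moved. The work goes in short steps, Python scripts to look and compute and a shell command to move; the robot and the scene stay as the last step left them, time stands still between calls to the robot, and variables do not carry over. Pictures are saved under pics/ and viewed, and the job is handed in when it is done.

```bash
ls; mkdir -p pics; cat > h.py <<'E'
import numpy as np, cv2
from station import ctrl
def snap(name,fn):
    m=ctrl.camera_model(name); p,d=ctrl.read_camera(name)
    cv2.imwrite(f'pics/{fn}.png',p); np.savez(f'pics/{fn}.npz',p=p,d=d,K=m['K'],k1=m['k1'],R=m['R'],t=m['t'])
def load(fn):
    return dict(np.load(f'pics/{fn}.npz'))
def slopes(m,uv):
    uv=np.atleast_2d(np.array(uv,float)); K=m['K']
    return cv2.undistortPoints(uv.reshape(-1,1,2),K,np.array([float(m['k1']),0,0,0])).reshape(-1,2)
def ray(m,uv):
    s=slopes(m,uv); d=np.c_[s,np.ones(len(s))]@m['R']; o=-m['R'].T@m['t']; return o,d
def onz(m,uv,z):
    o,d=ray(m,uv); return o+d*((z-o[2])/d[:,2])[:,None]
def dep(m,uv):
    o,d=ray(m,uv); uv=np.atleast_2d(uv).astype(int); z=m['d'][uv[:,1],uv[:,0]]; return o+d*z[:,None]
def proj(m,X):
    X=np.atleast_2d(np.array(X,float)); r,_=cv2.Rodrigues(m['R'])
    return cv2.projectPoints(X,r,m['t'],m['K'],np.array([float(m['k1']),0,0,0]))[0].reshape(-1,2)
E
python3 - <<'E'
from h import *
print(ctrl.observe())
for c in('top','side','wrist'): snap(c,c+'0')
for c in('top','side'):
    m=load(c+'0');print(c,-m['R'].T@m['t'],m['K'][0,0],m['k1'],m['R'][2])
E
```

```text
pics
{'clock': 0.0, 'joints': array([-1.12198548e+00,  4.23852056e-01,  1.63071192e+00, -4.80420415e-05,
        1.08858887e+00, -1.90243446e-02]), 'dq': array([ 0.00126739,  0.0032804 , -0.00105049,  0.00027493,  0.00101042,
       -0.00182666]), 'joint_efforts': array([-1.66349946e-03, -5.57386315e+01, -2.81743169e+01, -4.38448242e-04,
        7.21463279e-03, -1.91074753e-05]), 'tool_pos': array([ 0.2816167 , -0.55736695,  0.24953005]), 'ee_rot': array([-4.03393568e-04,  8.51755300e-01, -5.23939215e-01, -6.68041944e-04]), 'ft_force': array([ 0.48832074, -0.08901098, -0.34284768]), 'ft_torque': array([ 0.00030482, -0.0602823 ,  0.0238334 ]), 'finger_gap': 0.0852895053707254}
top [ 0.41581464 -0.06187046  0.93049131] 412.3233204576844 -0.006930635507654567 [ 1.73203704e-01  8.79808572e-04 -9.84885629e-01]
side [0.10105848 0.59849267 0.87070716] 487.9800373036846 -0.1372698745577344 [ 0.38838428 -0.57360103 -0.72120698]
```

View pics/top0.png

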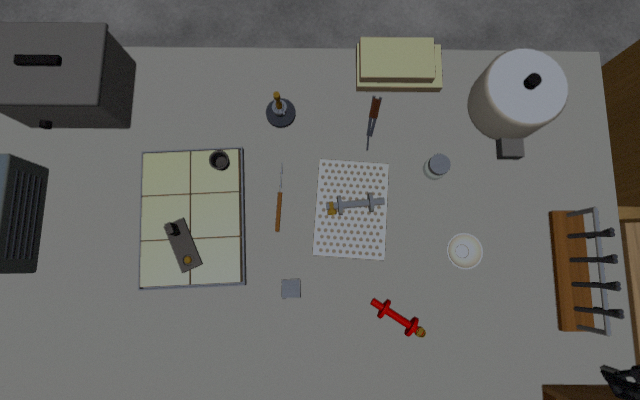

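View pics/side0.png

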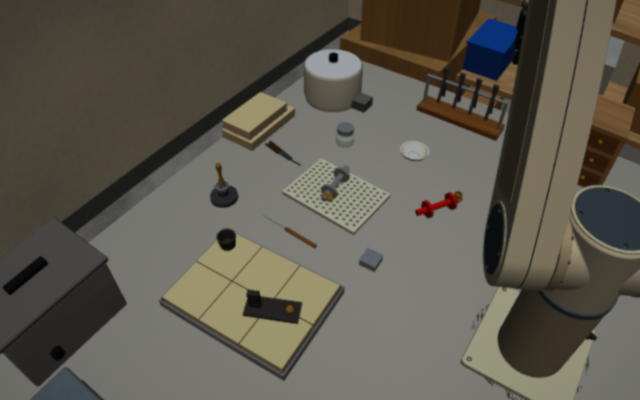

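View pics/wrist0.png

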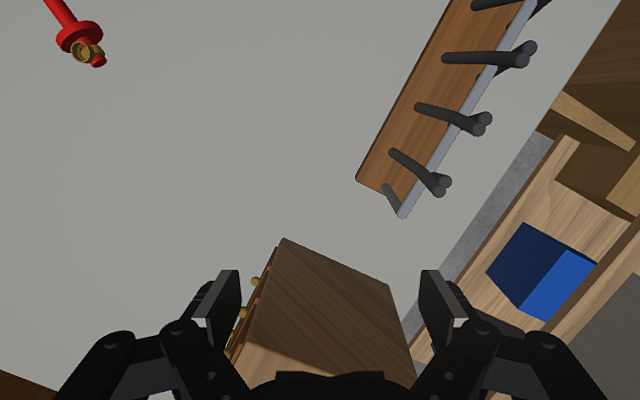

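```bash
python3 - <<'E'
from h import *
m=load('top0');p=m['p']
a=cv2.resize(p[150:270,300:400],None,fx=5,fy=5,interpolation=cv2.INTER_CUBIC)
cv2.imwrite('pics/top0a.png',np.clip(a*1.5,0,255).astype(np.uint8))
a=cv2.resize(p[140:300,130:260],None,fx=3.7,fy=3.7,interpolation=cv2.INTER_CUBIC)
cv2.imwrite('pics/top0b.png',np.clip(a*1.5,0,255).astype(np.uint8))
m=load('side0');p=m['p']
a=cv2.resize(p[150:235,280:395],None,fx=6,fy=6,interpolation=cv2.INTER_CUBIC)
cv2.imwrite('pics/side0a.png',np.clip(a*1.5,0,255).astype(np.uint8))
m=load('top0')
# board corners
print(dep(m,[(355,204),(331,208),(375,203),(325,240),(380,240),(320,170),(385,170)]))
print('tray',dep(m,[(172,229),(182,245),(187,260),(160,260),(220,160)]))
E
```

```text
[[ 0.55424588 -0.14258043  0.04495415]
 [ 0.5449165  -0.09044929  0.04518421]
 [ 0.55759692 -0.18672622  0.04042579]
 [ 0.47759909 -0.07842872  0.01586678]
 [ 0.47905326 -0.20065452  0.01188591]
 [ 0.63610455 -0.06597919  0.0169183 ]
 [ 0.63866735 -0.21461931  0.01248266]]
tray [[0.49230177 0.23731346 0.08479389]
 [0.46215272 0.22911765 0.04030216]
 [0.43025445 0.21300018 0.05094084]
 [0.42993914 0.27688805 0.0327829 ]
 [0.65146249 0.15728704 0.03903945]]
```

View pics/top0a.png

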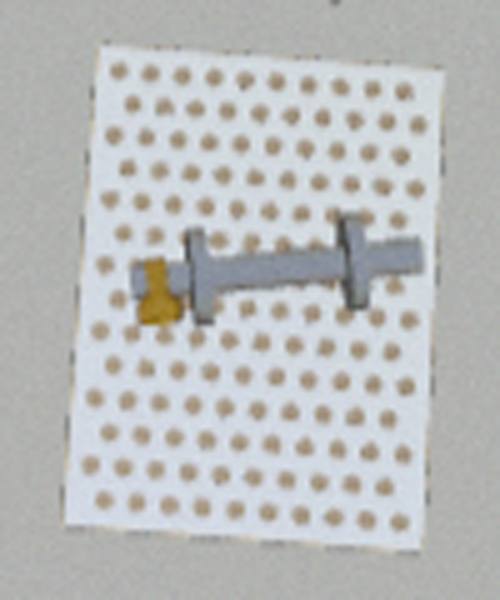

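View pics/top0b.png

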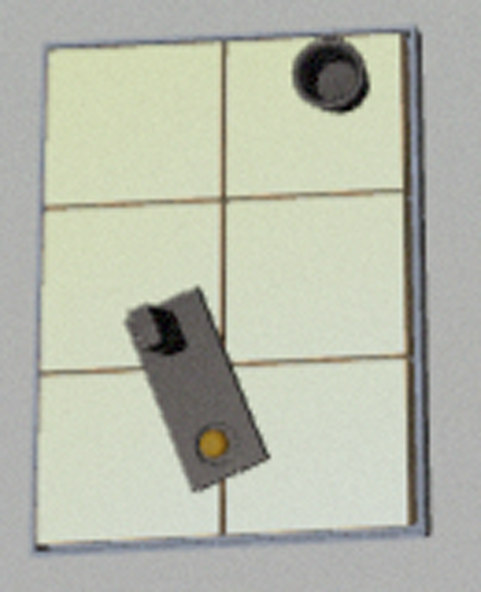

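View pics/side0a.png

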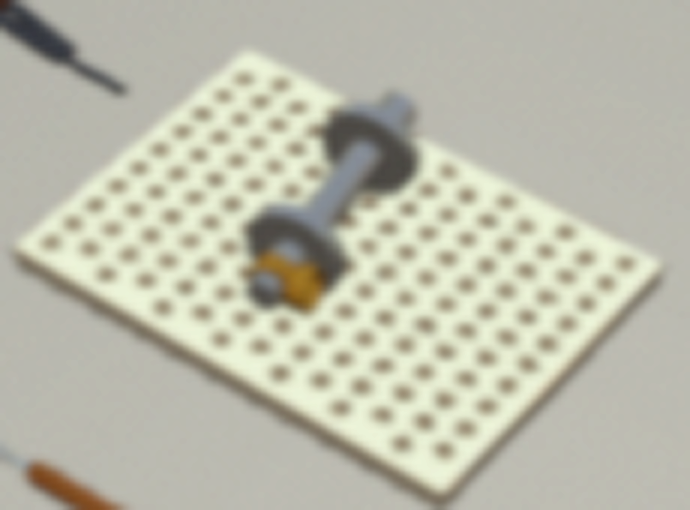

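```bash
python3 - <<'E'
from h import *
from scipy.spatial.transform import Rotation as Ro
m=ctrl.camera_model('wrist');s=ctrl.observe()
q=s['ee_rot'];T=Ro.from_quat([q[1],q[2],q[3],q[0]]).as_matrix()
c=-m['R'].T@m['t']
print('cam in tool',T.T@(c-s['tool_pos']),'\nview axis in tool',T.T@m['R'].T, m['K'],'\nT',T)
t=load('top0')
print('board corners', onz(t,[(300+100/5,150+44/5),(300+443/5,150+70/5),(300+420/5,150+550/5),(300+65/5,150+525/5)],.013))
print('mandrel axis pts', onz(t,[(300+200/5,150+276/5),(300+357/5,150+262/5)],.035),'red',dep(t,[(398,317)]))
E
```

```text
cam in tool [ 0.00045236 -0.08333096 -0.12322318] 
view axis in tool [[ 9.99999755e-01 -1.11495568e-05 -6.99503313e-04]
 [ 2.38398799e-04  9.45458823e-01  3.25741551e-01]
 [ 6.57719705e-04 -3.25741638e-01  9.45458594e-01]] [[314.88442782   0.         329.46409222]
 [  0.         314.88442782 207.47299121]
 [  0.           0.           1.        ]] 
T [[ 4.50893939e-01 -8.92577410e-01 -4.72124379e-04]
 [-8.92576840e-01 -4.50894185e-01  1.00917579e-03]
 [-1.11364565e-03 -3.36239616e-05 -9.99999379e-01]]
board corners [[ 0.66344677 -0.06576585  0.013     ]
 [ 0.6527435  -0.22304989  0.013     ]
 [ 0.43519241 -0.20858064  0.013     ]
 [ 0.44458182 -0.05225423  0.013     ]]
mandrel axis pts [[ 0.55280917 -0.11052065  0.035     ]
 [ 0.55971912 -0.17958583  0.035     ]] red [[ 0.31617942 -0.23325581  0.03037073]]
```

```bash
python3 -m pendant '[[[27,41,0,0.12,0.3],[55,82,0,0.24,0.3],[82,124,0,0.36,0.3],[110,165,0,0.48,0.3],[137,206,0,0.6,0.3],[164,247,-10,0.72,0.3],[192,288,-30,0.84,0.3],[219,330,-50,0.96,0.3],[247,371,-75,1.08,0.3],[274,412,-90,1.2,0.3],[274,412,-90,1.2,0.3],[274,412,-90,1.2,0.3]]]' 30; python3 - <<'E'
from h import *
snap('wrist','w1')
m=load('w1');a=np.clip(m['p']*1.5,0,255).astype(np.uint8);cv2.imwrite('pics/w1b.png',a)
E
```

```text
clock: 1.65
tool_pos: [0.5556, -0.1458, 0.1601]
ee_rot: [0.0, 0.999, 0.048, -0.0]
ft_force: [-0.4, -0.1, 0.2]
finger_gap: 0.03
```

View pics/w1b.png

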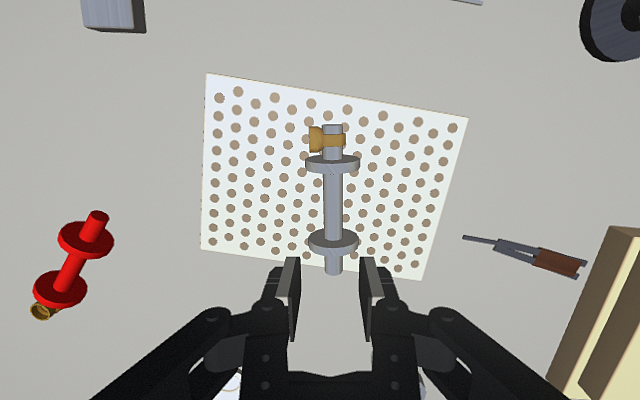

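```bash
python3 - <<'E'
from h import *
m=load('w1');a=cv2.resize(m['p'][110:290,285:385],None,fx=6,fy=6,interpolation=cv2.INTER_CUBIC)[:600]
cv2.imwrite('pics/w1c.png',np.clip(a*1.7,0,255).astype(np.uint8))
# depth of brass pixels & shaft
hsv=cv2.cvtColor(m['p'],cv2.COLOR_BGR2HSV)
k=(hsv[...,0]>12)&(hsv[...,0]<30)&(hsv[...,1]>120);k[:120]=0;k[160:]=0;k[:,:300]=0;k[:,355:]=0
v,u=np.nonzero(k);P=dep(m,np.c_[u,v]);print(k.sum(),P.min(0),P.max(0))
for uu in range(305,350,4):
    print(uu,[tuple(np.round(dep(m,[(uu,vv)])[0]*1000,1)) for vv in (134,139,144)])
E
```

```text
575 [ 0.53339023 -0.10169051  0.03688499] [ 0.5611791  -0.06298057  0.2834148 ]
305 [(np.float64(529.1), np.float64(-92.3), np.float64(13.4)), (np.float64(529.3), np.float64(-96.5), np.float64(13.2)), (np.float64(529.7), np.float64(-100.5), np.float64(14.2))]
309 [(np.float64(534.2), np.float64(-88.6), np.float64(45.2)), (np.float64(534.5), np.float64(-92.2), np.float64(45.6)), (np.float64(533.8), np.float64(-98.3), np.float64(28.3))]
313 [(np.float64(537.1), np.float64(-88.4), np.float64(44.0)), (np.float64(537.4), np.float64(-91.9), np.float64(45.4)), (np.float64(537.7), np.float64(-95.5), np.float64(46.0))]
317 [(np.float64(540.0), np.float64(-88.2), np.float64(43.8)), (np.float64(540.4), np.float64(-91.7), np.float64(45.2)), (np.float64(540.7), np.float64(-95.4), np.float64(44.9))]
321 [(np.float64(543.0), np.float64(-88.0), np.float64(42.9)), (np.float64(543.3), np.float64(-91.5), np.float64(44.3)), (np.float64(543.6), np.float64(-95.4), np.float64(42.7))]
325 [(np.float64(546.0), np.float64(-87.8), np.float64(41.9)), (np.float64(546.3), np.float64(-91.4), np.float64(42.8)), (np
[... 428 characters left out ...]
4(554.9), np.float64(-86.9), np.float64(42.4)), (np.float64(555.2), np.float64(-90.2), np.float64(45.9)), (np.float64(555.7), np.float64(-94.2), np.float64(43.0))]
341 [(np.float64(558.0), np.float64(-86.7), np.float64(41.1)), (np.float64(558.3), np.float64(-90.2), np.float64(42.8)), (np.float64(558.7), np.float64(-94.0), np.float64(42.7))]
345 [(np.float64(561.3), np.float64(-87.0), np.float64(35.5)), (np.float64(561.8), np.float64(-90.9), np.float64(34.4)), (np.float64(563.5), np.float64(-97.4), np.float64(13.1))]
349 [(np.float64(566.0), np.float64(-89.0), np.float64(11.5)), (np.float64(566.4), np.float64(-93.0), np.float64(12.8)), (np.float64(566.9), np.float64(-97.1), np.float64(12.8))]
```

View pics/w1c.png

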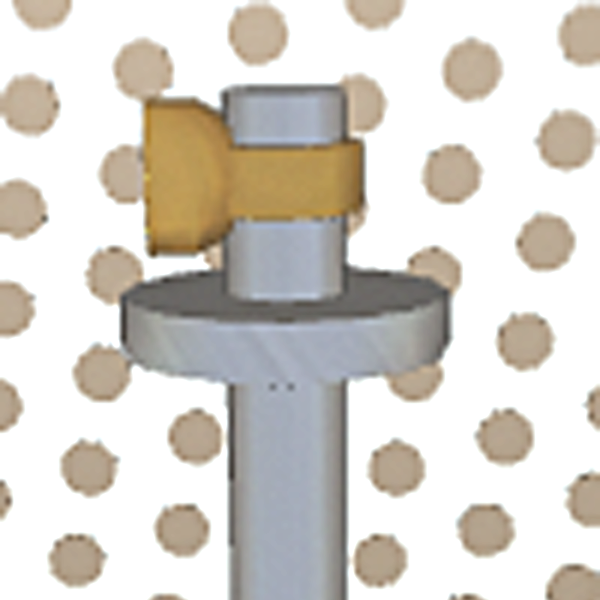

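```bash
python3 - <<'E'
from h import *
m=load('w1')
A=onz(m,[(332.7,128.5),(333.1,185)],.035);print(A)
d=A[0]-A[1];print(np.degrees(np.arctan2(d[1],d[0])))
print('collar far/near edges',onz(m,[(285+285/6,110+345/6)],.057))
u=np.array([d[0],d[1]])/np.hypot(d[0],d[1])
ym=dep(m,[(329,139)])[0]
print(ym, A[0][:2]+u*((ym[1]-A[0][1])/u[1])-u*.053)
E
```

```text
[[ 0.55142856 -0.08379847  0.035     ]
 [ 0.55623149 -0.12844729  0.035     ]]
96.13976301274535
collar far/near edges [[ 0.55367709 -0.1095866   0.057     ]]
[ 0.54927554 -0.09086211  0.04483903] [ 0.55785697 -0.1435581 ]
```

```bash
python3 -m pendant '[[[2,2,-30,0.012,0.3],[2,2,-60,0.012,0.3],[2,2,-90,0.012,0.3],[2,2,-110,0.012,0.3],[2,2,-121,0.012,0.3],[2,2,-121,0.012,0.3],[2,2,-121,0.012,0.4],[2,2,-121,0.012,0.5],[2,2,-121,0.012,0.5]]]' 20; python3 - <<'E'
from h import *
snap('wrist','w2')
m=load('w2');a=np.clip(m['p']*1.5,0,255).astype(np.uint8);cv2.imwrite('pics/w2b.png',a)
E
```

```text
clock: 2.82
tool_pos: [0.5582, -0.1438, 0.0399]
ee_rot: [0.0, 0.999, 0.055, 0.0]
ft_force: [-0.8, -0.2, -0.5]
finger_gap: 0.0214
```

View pics/w2b.png

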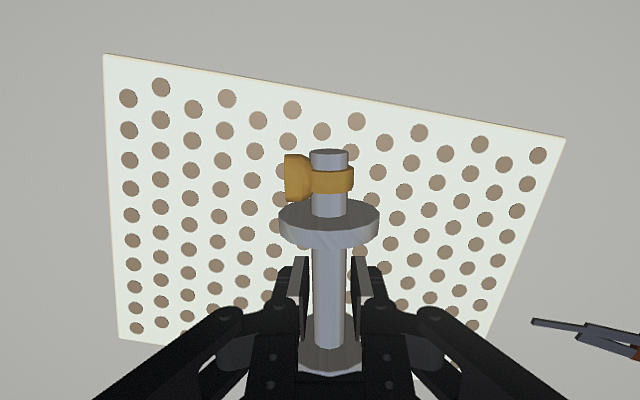

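```bash
python3 -m pendant '[[[3,0.3,0,0,0.5],[6,0.6,0,0,0.5],[9,1,0,0,0.5],[12,1.3,0,0,0.5],[15,1.6,0,0,0.5],[18,1.9,0,0,0.5],[21,2.3,0,0,0.5],[24,2.6,0,0,0.5],[26,2.8,0,0,0.5],[28,3,0,0,0.5],[29,3.1,0,0,0.5],[30,3.2,0,0,0.5],[30,3.2,0,0,0.5],[30,3.2,0,0,0.5]]]'; python3 - <<'E'
from h import *
snap('wrist','w3')
m=load('w3');a=np.clip(m['p']*1.5,0,255).astype(np.uint8);cv2.imwrite('pics/w3b.png',a)
a=cv2.resize(m['p'][130:260,270:390],None,fx=5,fy=5,interpolation=cv2.INTER_CUBIC)[:600]
cv2.imwrite('pics/w3c.png',np.clip(a*1.7,0,255).astype(np.uint8))
E
```

```text
clock: 4.62
tool_pos: [0.5878, -0.1406, 0.0393]
ee_rot: [0.0, 0.999, 0.054, -0.0]
ft_force: [0.3, -1.0, 1.2]
finger_gap: 0.0213
```

View pics/w3b.png

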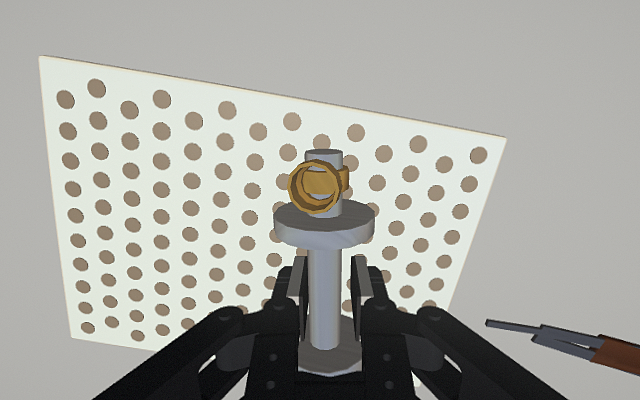

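View pics/w3c.png

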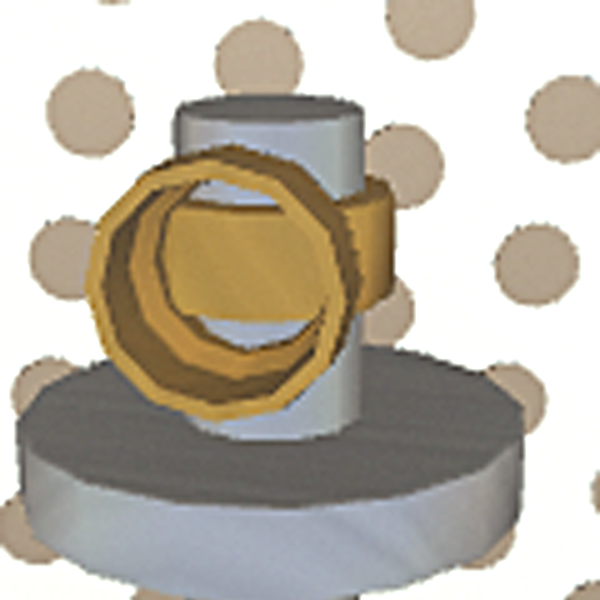

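```bash
cat > ang.py <<'E'
from h import *
from scipy.optimize import least_squares
def ang(m,uvcup,ax1,ax2):
    # axis line from two silhouette mid-points; cup centre by angle & axial place
    A=onz(m,[ax1,ax2],.035); d=A[0]-A[1]; u=d/np.linalg.norm(d); r=np.array([u[1],-u[0],0])
    f=lambda p:proj(m,A[0]+u*p[0]+.018*(np.sin(p[1])*r+np.cos(p[1])*np.array([0,0,1])))[0]-uvcup
    s=least_squares(f,[0,-.3],x_scale=[.01,1]).x
    C=A[0]+u*s[0]
    print('axis yaw',np.degrees(np.arctan2(d[1],d[0])),'axis at ring',C,'cup tilt deg (+ = +x)',np.degrees(s[1]),'roll mm',-s[1]*22, 'mid',C-u*.053)
E
python3 - <<'E'
from ang import *
m=load('w3')
g=cv2.cvtColor(m['p'],cv2.COLOR_BGR2GRAY)
for v in (154,210,255,270,285,300): 
    print(v,[int(x) for x in g[v,290:360]])
E
```

```text
154 [101, 100, 101, 102, 102, 100, 109, 162, 155, 153, 153, 154, 155, 163, 101, 55, 72, 86, 96, 99, 100, 102, 96, 98, 100, 93, 82, 81, 79, 80, 80, 80, 79, 77, 78, 77, 75, 75, 77, 88, 89, 86, 89, 97, 97, 104, 104, 103, 96, 91, 83, 73, 64, 168, 158, 156, 161, 162, 125, 147, 145, 146, 163, 160, 158, 155, 154, 153, 153, 153]
210 [63, 61, 59, 59, 59, 59, 59, 57, 57, 53, 62, 83, 89, 89, 88, 89, 88, 91, 92, 88, 88, 64, 49, 47, 48, 60, 74, 76, 87, 96, 96, 95, 92, 91, 89, 89, 89, 66, 80, 103, 99, 98, 98, 98, 97, 98, 98, 97, 89, 84, 76, 71, 57, 58, 57, 58, 58, 57, 57, 57, 57, 58, 58, 57, 59, 58, 58, 59, 59, 57]
255 [153, 153, 153, 154, 159, 161, 128, 90, 94, 94, 95, 95, 94, 94, 95, 97, 99, 68, 70, 84, 90, 92, 94, 96, 100, 102, 101, 100, 99, 99, 99, 99, 99, 97, 97, 97, 98, 97, 98, 97, 96, 97, 97, 97, 97, 97, 96, 90, 84, 76, 65, 79, 164, 154, 152, 152, 152, 151, 152, 152, 157, 159, 164, 166, 88, 55, 90, 93, 94, 95]
270 [24, 29, 62, 60, 59, 60, 60, 59, 60, 59, 58, 61, 51, 19, 24, 25, 20, 20, 73, 82, 89, 94, 93, 95, 98, 102, 102, 99, 98, 97, 99, 99, 98, 99, 97, 97, 97, 97, 97, 97, 97, 97, 97, 96, 96, 95, 95, 90, 82, 75, 62, 79, 163, 155, 152, 152, 151, 152, 154, 160, 121, 7, 20, 26, 25, 25, 26, 52, 63, 58]
285 [58, 59, 57, 59, 58, 57, 59, 58, 59, 63, 26, 23, 23, 25, 21, 20, 19, 14, 66, 78, 86, 93, 92, 94, 97, 100, 102, 98, 98, 97, 98, 98, 99, 95, 96, 97, 97, 97, 97, 97, 96, 96, 96, 96, 94, 94, 94, 90, 81, 71, 59, 107, 160, 153, 152, 154, 125, 81, 89, 95, 47, 15, 22, 24, 21, 26, 24, 24, 23, 41]
300 [22, 18, 10, 52, 118, 133, 130, 133, 113, 34, 33, 40, 36, 18, 17, 21, 18, 16, 34, 73, 84, 91, 91, 92, 96, 100, 99, 99, 97, 96, 97, 97, 96, 97, 96, 97, 96, 96, 97, 96, 96, 96, 96, 95, 95, 93, 93, 86, 78, 68, 57, 135, 159, 157, 147, 82, 82, 70, 84, 84, 78, 46, 12, 19, 18, 22, 20, 34, 37, 33]
```

```bash
python3 - <<'E'
from ang import *
m=load('w3')
for c in [(313.8,187.6)]: ang(m,c,(323.5,155),(324.2,255)); ang(m,c,(323.5,155),(324.3,285))
# brass outline fit
p=m['p']
m2=load('w2')
E
```

```text
axis yaw 96.27749415234807 axis at ring [ 0.57913811 -0.08813897  0.035     ] cup tilt deg (+ = +x) -10.360851591501305 roll mm 3.9782814188082307 mid [ 0.58493333 -0.14082118  0.035     ]
axis yaw 96.22579760587935 axis at ring [ 0.57913047 -0.08814234  0.035     ] cup tilt deg (+ = +x) -10.334835761774555 roll mm 3.96829205730809 mid [ 0.58487816 -0.14082975  0.035     ]
```

```bash
python3 -m pendant '[[[1,0.1,0,0,0.5],[2,0.2,0,0,0.5],[3,0.3,0,0,0.5],[3.5,0.4,0,0,0.5],[3.5,0.4,0,0,0.5],[3.5,0.4,0,0,0.5]]]'; python3 - <<'E'
from h import *
snap('wrist','w4')
m=load('w4')
a=cv2.resize(m['p'][130:260,270:390],None,fx=5,fy=5,interpolation=cv2.INTER_CUBIC)[:600]
cv2.imwrite('pics/w4c.png',np.clip(a*1.7,0,255).astype(np.uint8))
g=cv2.cvtColor(m['p'],cv2.COLOR_BGR2GRAY)
for v in (154,255,285): 
    print(v,[int(x) for x in g[v,290:360]])
hsv=cv2.cvtColor(m['p'],cv2.COLOR_BGR2HSV)
k=((hsv[...,0]>12)&(hsv[...,0]<30)&(hsv[...,1]>120)).astype(np.uint8);k[:155]=0;k[220:]=0;k[:,:285]=0;k[:,365:]=0
c=max(cv2.findContours(k,0,1)[0],key=cv2.contourArea)[:,0]
print(cv2.boundingRect(c));
E
```

```text
clock: 5.42
tool_pos: [0.5913, -0.1402, 0.0393]
ee_rot: [-0.0, 0.999, 0.054, -0.0]
ft_force: [0.2, 0.1, -0.2]
finger_gap: 0.0214
154 [159, 154, 154, 154, 153, 153, 153, 153, 154, 154, 153, 154, 156, 164, 105, 66, 78, 84, 93, 99, 99, 98, 99, 98, 90, 92, 79, 81, 80, 79, 78, 78, 78, 78, 78, 78, 78, 76, 76, 77, 86, 88, 89, 97, 96, 102, 102, 100, 100, 93, 82, 68, 55, 122, 129, 164, 160, 156, 154, 153, 154, 153, 153, 153, 154, 153, 154, 154, 154, 154]
255 [84, 88, 91, 93, 95, 93, 95, 95, 95, 94, 96, 95, 95, 91, 133, 171, 172, 87, 73, 84, 92, 95, 98, 97, 99, 98, 101, 102, 101, 100, 99, 98, 99, 98, 98, 99, 97, 97, 99, 96, 97, 97, 96, 96, 95, 95, 91, 91, 89, 76, 59, 48, 169, 154, 153, 155, 157, 159, 83, 86, 91, 93, 97, 98, 96, 93, 87, 90, 127, 166]
285 [59, 59, 57, 58, 59, 59, 58, 57, 59, 62, 27, 22, 25, 23, 21, 21, 21, 13, 83, 79, 87, 96, 95, 97, 95, 96, 98, 102, 100, 100, 99, 98, 97, 98, 97, 98, 98, 97, 98, 96, 95, 97, 95, 93, 95, 93, 88, 88, 83, 69, 54, 68, 94, 91, 90, 89, 91, 90, 92, 95, 48, 16, 22, 19, 22, 23, 23, 23, 24, 41]
(293, 159, 56, 56)
```

View pics/w4c.png

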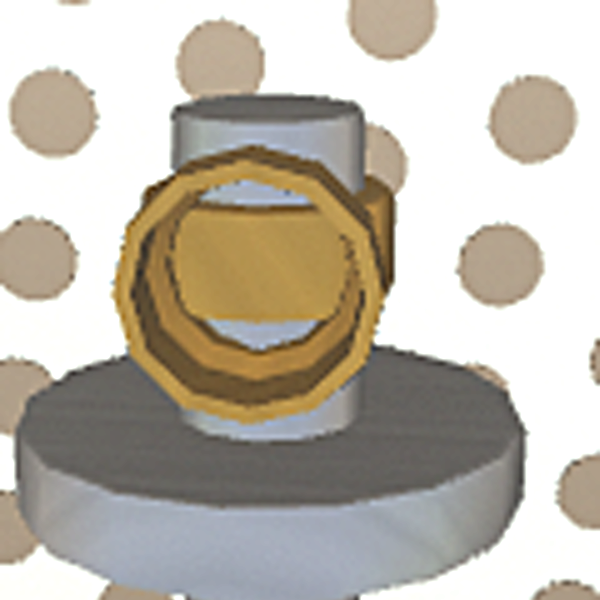

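```bash
python3 - <<'E'
from ang import *
m=load('w4');ang(m,(319.8,187.9),(323.6,155),(324.4,255));ang(m,(319.8,187.9),(323.6,155),(324.3,285))
print(proj(m,[[.58,-.09,.053]]))
m=load('w3');ang(m,(313.4,187.6),(323.5,155),(324.3,270))
E
```

```text
axis yaw 96.34190935867022 axis at ring [ 0.58271986 -0.08776474  0.035     ] cup tilt deg (+ = +x) -3.5456129015917472 roll mm 1.361417620947245 mid [ 0.58857431 -0.1404404   0.035     ]
axis yaw 96.18889214261026 axis at ring [ 0.5826966  -0.08776985  0.035     ] cup tilt deg (+ = +x) -3.4699425966896196 roll mm 1.3323623096835822 mid [ 0.58841035 -0.14046096  0.035     ]
[[314.7903522  193.05551671]]
axis yaw 96.27340681739018 axis at ring [ 0.57913831 -0.08814657  0.035     ] cup tilt deg (+ = +x) -10.83149992587016 roll mm 4.158997405991032 mid [ 0.58492978 -0.14082919  0.035     ]
```

```bash
python3 -m pendant '[[[0.7,0.1,0,0,0.5],[1.4,0.15,0,0,0.5],[1.4,0.15,0,0,0.5],[1.4,0.15,0,0,0.5]]]'; cat > rim.py <<'E'
from h import *
import sys
fn=sys.argv[1]; snap('wrist',fn); m=load(fn)
a=cv2.resize(m['p'][130:260,270:390],None,fx=5,fy=5,interpolation=cv2.INTER_CUBIC)[:600]
cv2.imwrite(f'pics/{fn}c.png',np.clip(a*1.7,0,255).astype(np.uint8))
g=cv2.cvtColor(m['p'],cv2.COLOR_BGR2GRAY)
for v in (155,255): print(v,[int(x) for x in g[v,300:348]])
E
python3 rim.py w5
```

```text
clock: 5.98
tool_pos: [0.5927, -0.1401, 0.0393]
ee_rot: [0.0, 0.999, 0.054, -0.0]
ft_force: [-0.6, -1.1, 0.2]
finger_gap: 0.0211
155 [154, 154, 156, 166, 59, 70, 79, 82, 86, 93, 100, 102, 103, 103, 103, 103, 104, 106, 107, 108, 107, 108, 107, 107, 107, 106, 106, 105, 102, 102, 103, 102, 103, 101, 100, 99, 96, 96, 94, 92, 90, 73, 58, 106, 170, 159, 155, 154]
255 [92, 110, 169, 164, 164, 168, 175, 40, 78, 83, 88, 96, 97, 97, 96, 98, 98, 100, 103, 102, 100, 100, 98, 99, 100, 99, 99, 99, 97, 98, 98, 97, 96, 95, 94, 93, 91, 90, 87, 83, 63, 45, 133, 165, 159, 119, 84, 89]
```

View pics/w5c.png

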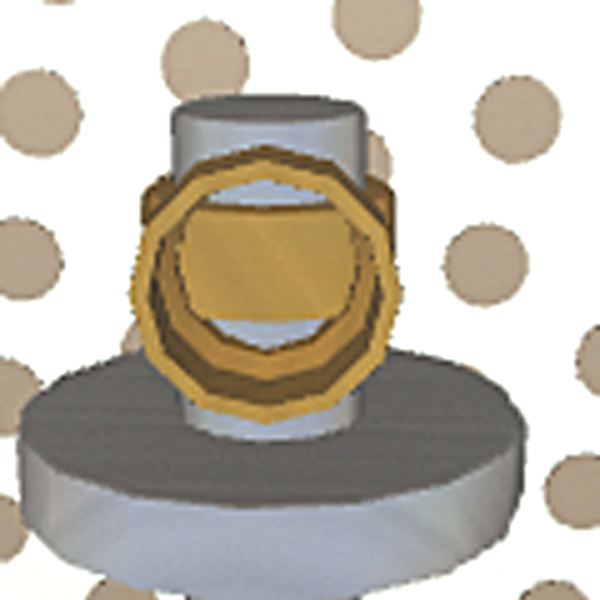

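```bash
python3 - <<'E'
from ang import *
m=load('w5');ang(m,(323.0,187.9),(323.3,155),(324.3,255))
d=m['d'];
for vv,us in((188,(298,300,346,348,349)),(210,(318,323,328)),(166,(318,323,328))): print([np.round(dep(m,[(u,vv)])[0]*1000,1) for u in us])
E
```

```text
axis yaw 96.43901017615218 axis at ring [ 0.58404242 -0.08762557  0.035     ] cup tilt deg (+ = +x) 0.468162703623803 roll mm -0.17976157349202251 mid [ 0.58998613 -0.14029123  0.035     ]
[array([575.2, -88.9,  52. ]), array([575.8, -89.2,  50.8]), array([592.5, -87. ,  52.2]), array([593.2, -86.8,  52.4]), array([593.5, -86.7,  52.7])]
[array([583.2, -96.3,  52.7]), array([585.1, -96.3,  52.1]), array([586.9, -95.9,  52.9])]
[array([581.6, -80. ,  52.4]), array([583.4, -81.8,  42.3]), array([585.1, -79.2,  54.3])]
```

```bash
python3 -m pendant '[[[0,0,0,0,0.4],[0,0,0,0,0.3],[0,0,0,0,0.2],[0,0,30,0,0.2],[0,0,70,0,0.2],[0,0,110,0,0.2],[0,0,110,0,0.2]]]'; python3 - <<'E'
from h import *
snap('wrist','w6');snap('top','top6')
m=load('w6');a=cv2.resize(m['p'][90:210,260:400],None,fx=5,fy=5,interpolation=cv2.INTER_CUBIC)[:600]
cv2.imwrite('pics/w6c.png',np.clip(a*1.7,0,255).astype(np.uint8))
t=load('top6')
f=lambda x,y:(x/3.7+130-.4,y/3.7+140-.4)
C=onz(t,[f(200,288),f(268,458),f(193,490)],.040);print(C)
d=C[1]-C[0];print('yaw',np.degrees(np.arctan2(d[1],d[0])),np.linalg.norm(d));e=C[2]-C[1];print(np.degrees(np.arctan2(e[1],e[0])),np.linalg.norm(e))
print('bead',onz(t,[f(213,443)],.0445),'lip',(C[1]+C[2])/2)
E
```

```text
clock: 6.9
tool_pos: [0.5949, -0.1406, 0.1528]
ee_rot: [0.001, 0.999, 0.054, 0.003]
ft_force: [0.7, -0.7, 0.9]
finger_gap: 0.0341
[[0.52176108 0.22957119 0.04      ]
 [0.42363937 0.1838767  0.04      ]
 [0.40505087 0.22594763 0.04      ]]
yaw -155.0289846497452 0.10823981118158672
113.83761913970316 0.04599451145970737
bead [[0.43177146 0.21474658 0.0445    ]] lip [0.41434512 0.20491217 0.04      ]
```

View pics/w6c.png

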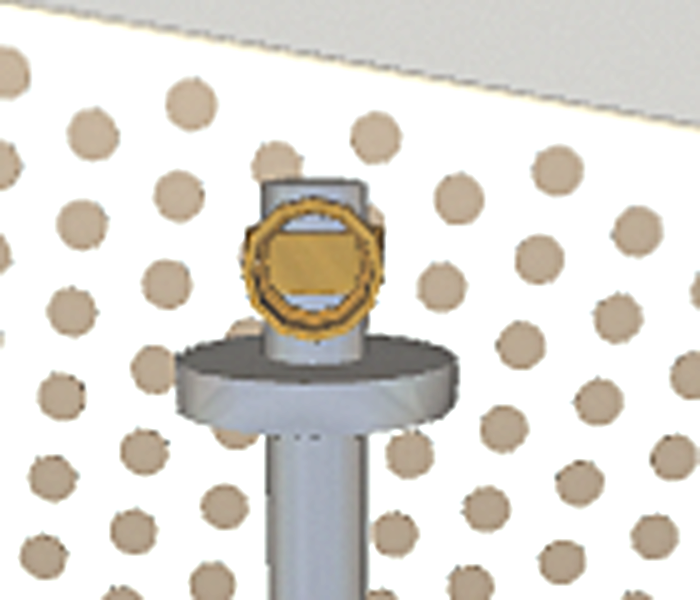

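```bash
python3 -m pendant '[[[-10,38,20,-0.12,0],[-20,77,20,-0.25,-0.2],[-29,115,20,-0.38,-0.2],[-39,153,20,-0.5,-0.2],[-49,192,20,-0.63,-0.2],[-58,230,20,-0.75,-0.2],[-68,268,20,-0.88,-0.2],[-78,306,20,-1,-0.2],[-87,345,20,-1.13,-0.2],[-97,383,10,-1.25,-0.2],[-97,383,0,-1.25,-0.2],[-97,383,0,-1.25,-0.2]]]'; python3 - <<'E'
from h import *
snap('wrist','w7')
m=load('w7');a=np.clip(m['p']*1.7,0,255).astype(np.uint8);cv2.imwrite('pics/w7b.png',a)
t=load('top6');print('torch',dep(t,[(281,118),(278,95)]))
E
```

```text
clock: 8.5
tool_pos: [0.4945, 0.242, 0.1474]
ee_rot: [0.002, 0.842, -0.539, -0.001]
ft_force: [-0.5, -0.0, -0.0]
finger_gap: 0.0512
torch [[0.7580038  0.02550055 0.0207952 ]
 [0.77395578 0.02421308 0.1133453 ]]
```

View pics/w7b.png

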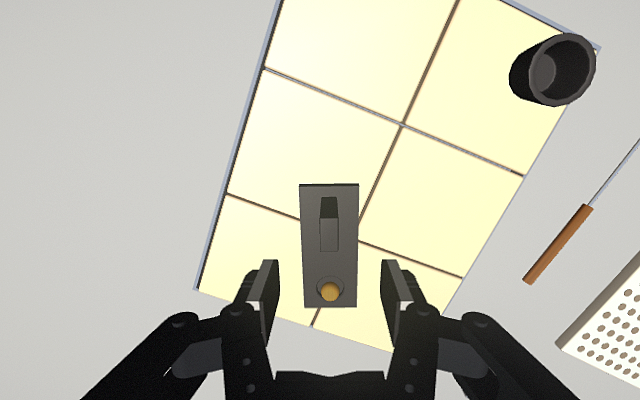

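```bash
python3 - <<'E'
from h import *
m=load('w7');a=cv2.resize(m['p'][170:320,280:380],None,fx=4,fy=4,interpolation=cv2.INTER_CUBIC)
cv2.imwrite('pics/w7c.png',np.clip(a*3.,0,255).astype(np.uint8))
E
```

```text
(no output)
```

View pics/w7c.png

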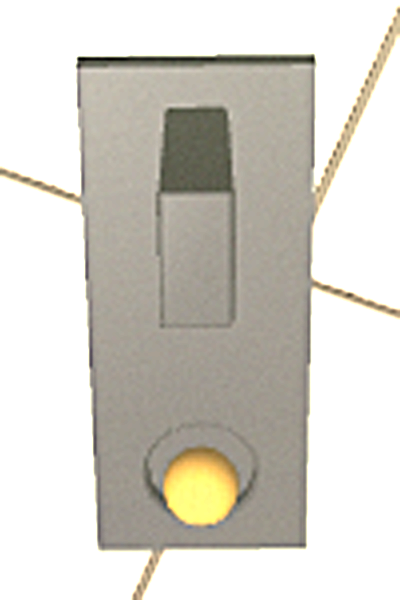

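```bash
python3 - <<'E'
from h import *
m=load('w7');f=lambda x,y:(x/4+280-.4,y/4+170-.4)
G=onz(m,[f(160,192),f(236,192),f(232,327),f(160,327)],.086);print(G,'c',G.mean(0))
P=onz(m,[f(79,64),f(314,64),f(305,546),f(100,548)],.040);print(P)
d=(P[2]+P[3]-P[0]-P[1])[:2];print(np.degrees(np.arctan2(d[1],d[0])),np.linalg.norm(d)/2)
u=d/np.linalg.norm(d)
e=P[1]-P[0];print(np.degrees(np.arctan2(e[1],e[0])),np.linalg.norm(e)); e=P[2]-P[3];print(np.degrees(np.arctan2(e[1],e[0])),np.linalg.norm(e))
print('grip from lip',(P[2]+P[3])[:2]/2-.09*u, 'from back',(P[0]+P[1])[:2]/2+.02*u)
s=ctrl.observe();print(s['tool_pos'],s['ee_rot'],s['joints'],2*np.degrees(np.arctan2(s['ee_rot'][2],s['ee_rot'][1])))
E
```

```text
[[0.50366743 0.25267129 0.086     ]
 [0.50864959 0.24185036 0.086     ]
 [0.48705402 0.23237631 0.086     ]
 [0.48214459 0.2430374  0.086     ]] c [0.49537891 0.24248384 0.086     ]
[[0.50416301 0.27119118 0.04      ]
 [0.52275165 0.23081255 0.04      ]
 [0.42454659 0.1841014  0.04      ]
 [0.40534857 0.22454162 0.04      ]]
-154.6453495349006 0.10901021035288466
-65.28062935472283 0.044451898131581735
-64.60509878331733 0.04476578257696137
grip from lip [0.49627829 0.24286131] from back [0.49538384 0.24243746]
[0.49507638 0.24189266 0.14807916] [ 1.25375736e-03  8.41838739e-01 -5.39727251e-01 -6.78097796e-04] [ 4.32989854e-01  4.59137907e-01  1.86123449e+00 -2.79042636e-04
  8.24063681e-01  1.57340715e+00] -65.33022180088672
```

```bash
python3 -m pendant '[[[0.6,0.7,-20,0.005,-0.2],[0.6,0.7,-40,0.005,-0.2],[0.6,0.7,-60,0.005,-0.2],[0.6,0.7,-73,0.005,-0.2],[0.6,0.7,-80,0.005,-0.2],[0.6,0.7,-80,0.005,0.2],[0.6,0.7,-80,0.005,0.4],[0.6,0.7,-80,0.005,0.6],[0.6,0.7,-80,0.005,0.7],[0.6,0.7,-80,0.005,0.8],[0.6,0.7,-80,0.005,1],[0.6,0.7,-80,0.005,1],[0.6,0.7,-80,0.005,1],[0.6,0.7,-80,0.005,1]]]' 40; python3 - <<'E'
from h import *
snap('wrist','w8')
m=load('w8');a=np.clip(m['p']*1.7,0,255).astype(np.uint8);cv2.imwrite('pics/w8b.png',a)
E
```

```text
clock: 10.3
tool_pos: [0.4966, 0.2438, 0.0697]
ee_rot: [-0.0, 0.843, -0.538, 0.0]
ft_force: [-0.9, -0.8, 5.8]
finger_gap: 0.0114
```

View pics/w8b.png

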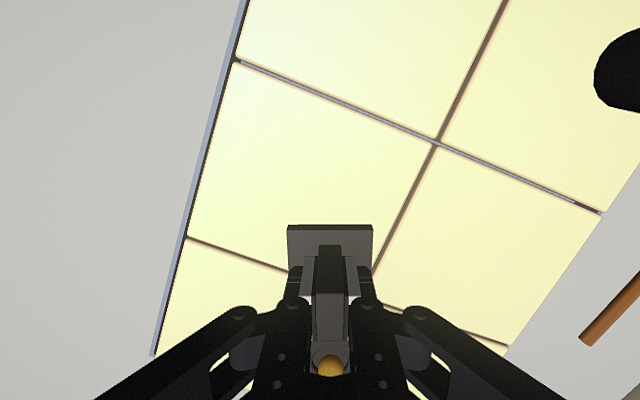

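```bash
python3 -m pendant '[[[0,0,1,0,1],[0,0,3,0,1],[0,0,6,0,1],[0,0,10,0,1],[0,0,15,0,1],[0,0,21,0,1],[0,0,27,0,1],[0,0,33,0,1],[0,0,39,0,1],[0,0,45,0,1],[0,0,50,0,1],[0,0,54,0,1],[0,0,56,0,1],[0,0,57,0,1],[0,0,57,0,1],[0,0,57,0,1]]]'; python3 - <<'E'
from h import *
s=ctrl.observe();print(s['tool_pos'],s['ee_rot'],s['ft_force'])
snap('wrist','w9');snap('side','s9')
m=load('w9');a=np.clip(m['p']*1.7,0,255).astype(np.uint8);cv2.imwrite('pics/w9b.png',a)
m=load('s9');a=cv2.resize(m['p'][180:380,150:400],None,fx=3,fy=3,interpolation=cv2.INTER_CUBIC);cv2.imwrite('pics/s9b.png',np.clip(a*1.7,0,255).astype(np.uint8))
E
```

```text
clock: 12.35
tool_pos: [0.4962, 0.2436, 0.1262]
ee_rot: [0.0, 0.843, -0.538, -0.0]
ft_force: [-0.5, -0.1, -1.6]
finger_gap: 0.0115
[0.49624379 0.24355993 0.12615902] [ 1.24743106e-04  8.42979134e-01 -5.37946242e-01 -7.27531297e-05] [-0.46261115 -0.14838337 -1.58405662]
```

View pics/w9b.png

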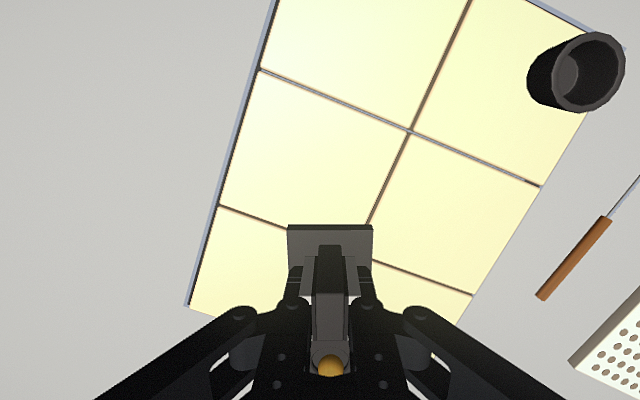

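View pics/s9b.png

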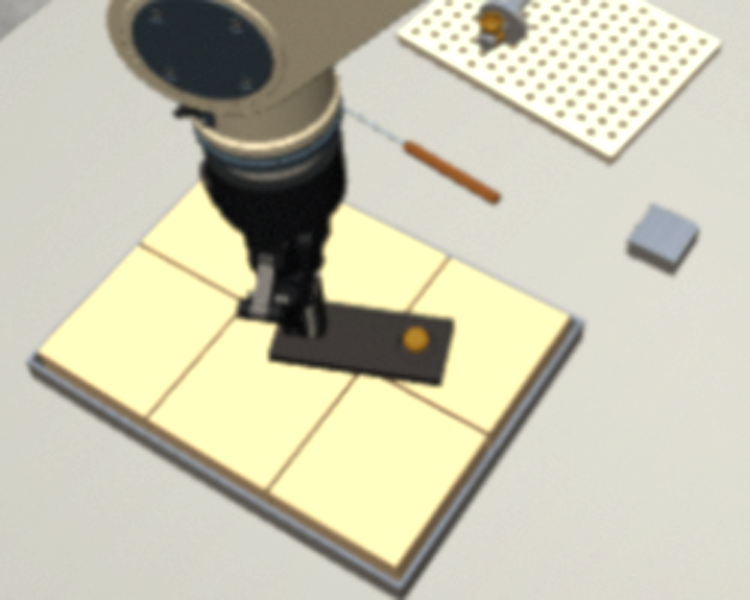

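```bash
python3 -m pendant '[[[0.3,-1,0,0.005,1],[1.2,-3.8,0,0.02,1],[2.8,-8.6,0,0.045,1],[5,-15.4,0,0.079,1],[7.8,-24,0,0.124,1],[10.9,-33.6,0,0.174,1],[14,-43.2,0,0.223,1],[17.2,-52.8,0,0.273,1],[20.3,-62.4,0,0.322,1],[23.4,-72,0,0.372,1],[26.5,-81.6,0,0.422,1],[29.6,-91.2,0,0.471,1],[32.8,-100.8,0,0.521,1],[35.9,-110.4,0,0.57,1],[39,-120,0,0.62,1],[42.1,-129.6,0,0.67,1],[45.2,-139.2,0,0.719,1],[48.4,-148.8,0,0.769,1],[51.5,-158.4,0,0.818,1],[54.6,-168,0,0.868,1]]]'; python3 -m pendant '[[[3.1,-9.6,0,0.05,1],[6.2,-19.2,0,0.1,1],[9.2,-28.3,0,0.147,1],[12,-37,0,0.192,1],[14.6,-45,0,0.233,1],[17,-52,0,0.27,1],[19,-58,0,0.302,1],[20.8,-63.5,0,0.33,1],[22.2,-68,0,0.352,1],[23,-71,0,0.367,1],[23.4,-72,0,0.372,1],[23.4,-72,0,0.372,1],[23.4,-72,0,0.372,1],[23.4,-72,0,0.372,1]]]'; python3 - <<'E'
from h import *
snap('wrist','w10');snap('side','s10');snap('top','t10')
m=load('w10');cv2.imwrite('pics/w10b.png',np.clip(m['p']*1.7,0,255).astype(np.uint8))
m=load('s10');a=cv2.resize(m['p'][130:280,230:430],None,fx=4,fy=4,interpolation=cv2.INTER_CUBIC);cv2.imwrite('pics/s10b.png',np.clip(a*1.7,0,255).astype(np.uint8))
m=load('t10');a=cv2.resize(m['p'][150:270,250:400],None,fx=5,fy=5,interpolation=cv2.INTER_CUBIC);cv2.imwrite('pics/t10b.png',np.clip(a*1.7,0,255).astype(np.uint8))
m=load('top6');a=cv2.resize(m['p'][150:270,250:400],None,fx=5,fy=5,interpolation=cv2.INTER_CUBIC);cv2.imwrite('pics/t6b.png',np.clip(a*1.7,0,255).astype(np.uint8))
E
```

```text
clock: 14.95
tool_pos: [0.551, 0.0749, 0.1263]
ee_rot: [0.0, 0.991, -0.132, -0.0]
ft_force: [-0.1, 0.9, -1.1]
finger_gap: 0.0114
clock: 16.7
tool_pos: [0.5743, 0.0037, 0.1263]
ee_rot: [0.0, 0.999, 0.052, -0.0]
ft_force: [0.4, 0.3, -2.8]
finger_gap: 0.0112
```

View pics/w10b.png

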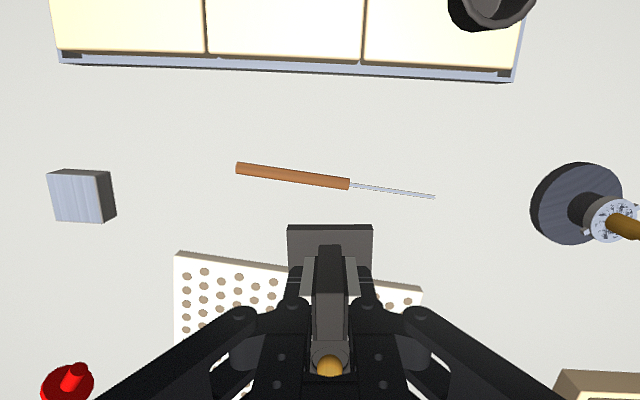

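View pics/s10b.png

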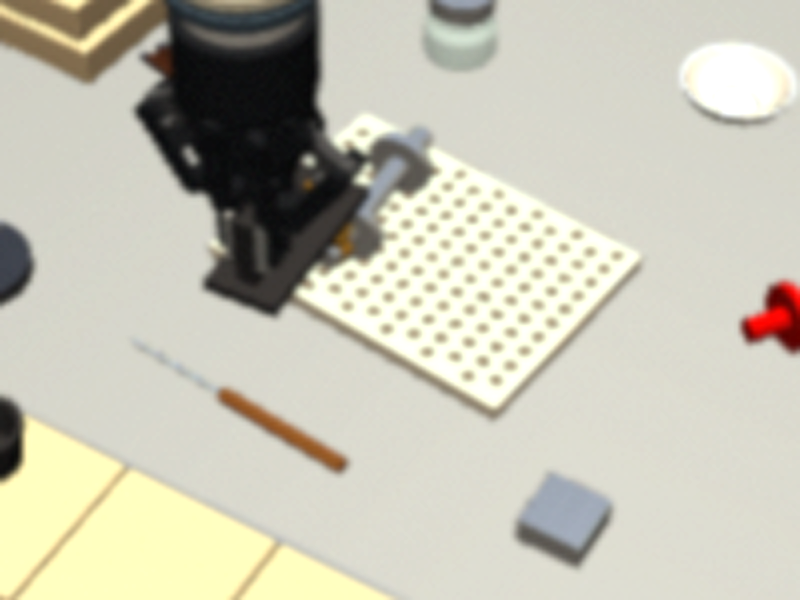

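View pics/t10b.png

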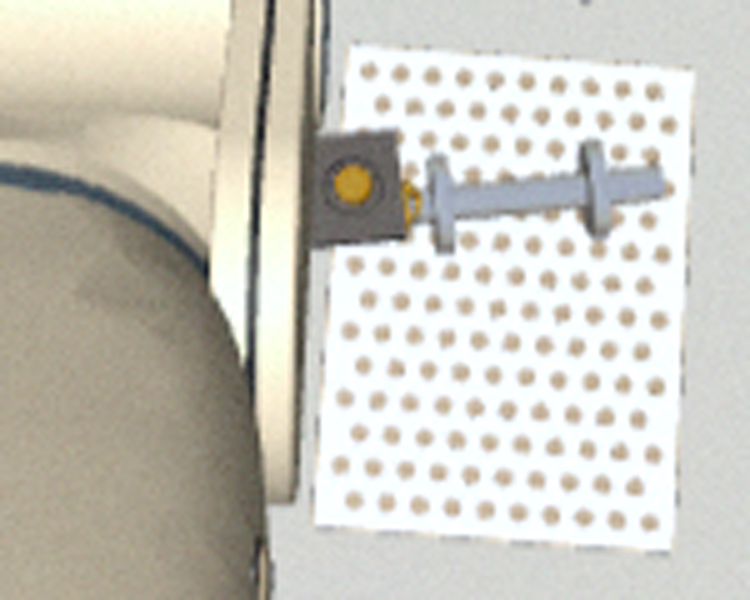

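View pics/t6b.png

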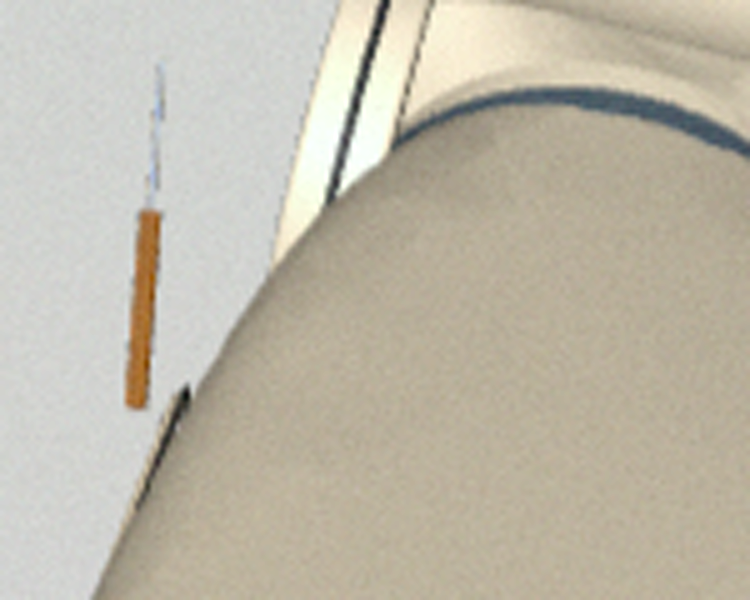

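```bash
python3 - <<'E'
from h import *
m=load('t10');f=lambda x,y:(x/5+250-.4,y/5+150-.4)
zt=.0965
L=onz(m,[f(398,129),f(409,237),f(319,135),f(315,247)],zt);print('lip corners',L,'lip',L[:2].mean(0))
d=L[0]-L[1];print(np.linalg.norm(d),np.degrees(np.arctan2(d[1],d[0]))-90)
print('bead',onz(m,[f(352,184)],.101))
S=onz(m,[f(520,(183+211)/2),f(640,(172+200)/2)],.035);print('axis',S);e=S[0]-S[1];print(np.degrees(np.arctan2(e[1],e[0])))
K=onz(m,[f(437,156),f(592,142)],.057);print('collar tops back edge',K)
# wrist-based cup projected in this image
for X in ([.584,-.0876,.053],[.584,-.0876-.01,.053]): print((proj(m,X)[0]+.4-[250,150])*5)
g=cv2.cvtColor(m['p'],cv2.COLOR_BGR2HSV);
E
python3 - <<'E'
from h import *
m=load('t10');a=cv2.resize(m['p'][170:205,315:350],None,fx=16,fy=16,interpolation=cv2.INTER_CUBIC);cv2.imwrite('pics/t10c.png',np.clip(a*1.7,0,255).astype(np.uint8))
E
```

```text
lip corners [[ 0.60561935 -0.08478173  0.0965    ]
 [ 0.56024942 -0.08951937  0.0965    ]
 [ 0.60274812 -0.05207825  0.0965    ]
 [ 0.55570452 -0.05097992  0.0965    ]] lip [ 0.58293438 -0.08715055  0.0965    ]
0.04561662101659779 -84.03863990190767
bead [[ 0.58129984 -0.06590326  0.101     ]]
axis [[ 0.58934425 -0.14059028  0.035     ]
 [ 0.59483459 -0.19376765  0.035     ]]
95.89465931227618
collar tops back edge [[ 0.60280295 -0.10281171  0.057     ]
 [ 0.60967782 -0.17000985  0.057     ]]
[401.39108508 200.04776312]
[424.46788885 200.27304237]
```

View pics/t10c.png

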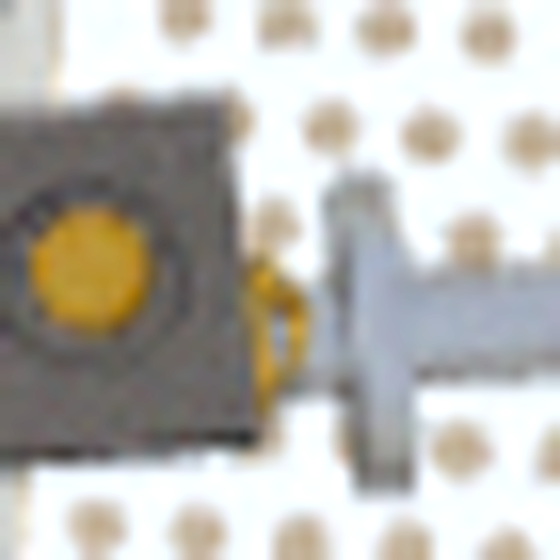

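```bash
python3 -m pendant '[[[0,0.2,-0.5,0,1],[0,0.5,-2,0,1],[0,0.5,-4,0,1],[0,0.5,-6.5,0,1],[0,0.5,-9,0,1],[0,0.5,-11.5,0,1],[0,0.5,-14,0,1],[0,0.5,-16,0,1],[0,0.5,-17.5,0,1],[0,0.5,-18,0,1],[0,0.5,-18,0,1],[0,0.5,-18,0,1],[0,0.5,-18,0,1],[0,0.5,-18,0,1]]]'; python3 - <<'E'
from h import *
snap('wrist','w11');snap('side','s11');snap('top','t11')
s=ctrl.observe();print(s['tool_pos'],s['ee_rot'],s['ft_force'],abs(s['dq']).max())
m=load('s11');a=cv2.resize(m['p'][160:230,275:345],None,fx=8,fy=8,interpolation=cv2.INTER_CUBIC);cv2.imwrite('pics/s11b.png',np.clip(a*2,0,255).astype(np.uint8))
m=load('t11');a=cv2.resize(m['p'][165:210,305:350],None,fx=12,fy=12,interpolation=cv2.INTER_CUBIC);cv2.imwrite('pics/t11b.png',np.clip(a*1.7,0,255).astype(np.uint8))
for v in (178,186,195): print([np.round(dep(m,[(u,v)])[0]*1000,1) for u in (316,318,327,329)])
print('brass/bd ref',[np.round(dep(m,[(u,v)])[0][2]*1000,1) for u,v in ((338,190),(360,188),(345,230),(355,230))])
m=load('w11');cv2.imwrite('pics/w11b.png',np.clip(m['p']*1.7,0,255).astype(np.uint8))
E
```

```text
clock: 18.6
tool_pos: [0.5744, 0.0041, 0.1084]
ee_rot: [0.0, 0.999, 0.052, 0.0]
ft_force: [0.1, -0.9, -1.6]
finger_gap: 0.0117
[0.57433274 0.00412588 0.10830835] [ 7.24330219e-06  9.98647560e-01  5.19908719e-02 -8.11289729e-06] [-0.55866105 -0.70785318 -1.87573213] 0.0011508875538722382
[array([603.4, -57.4,  80.3]), array([603.8, -61.6,  78.8]), array([604.1, -80.7,  78.4]), array([618. , -86.6,  15.5])]
[array([587.6, -57.6,  73.5]), array([584.3, -61.8,  89.8]), array([586.6, -80.7,  79.7]), array([586.3, -84.9,  81.1])]
[array([566.9, -57.8,  80.8]), array([566.7, -62. ,  82.1]), array([567.4, -80.9,  79. ]), array([567.2, -85. ,  80.4])]
brass/bd ref [np.float64(57.6), np.float64(42.6), np.float64(14.5), np.float64(12.5)]
```

View pics/s11b.png

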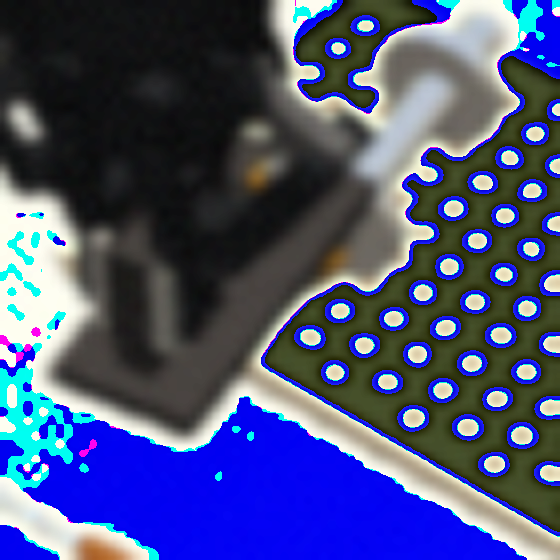

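View pics/t11b.png

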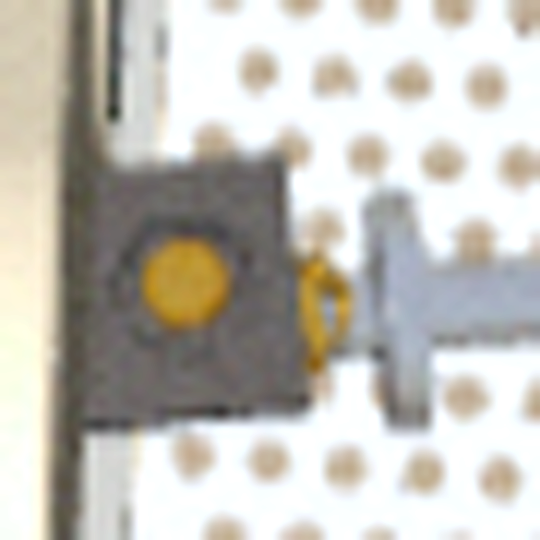

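View pics/w11b.png

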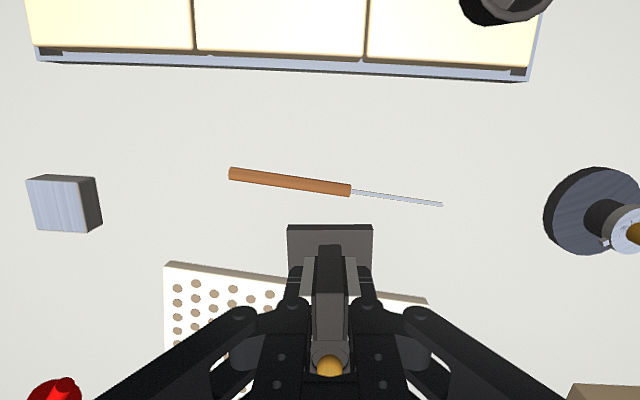

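```bash
python3 - <<'E'
from h import *
m=load('t11');f=lambda x,y:(x/12+305-.46,y/12+165-.46)
L=onz(m,[f(285,155),f(312,410)],.079);print(L,'lip',L.mean(0),np.linalg.norm(L[0]-L[1]))
hsv=cv2.cvtColor(m['p'],cv2.COLOR_BGR2HSV)
# rim outer far edge
R=onz(m,[f(351,310)],.053)[0];u=np.array([-.107,.994,0]);print('rim edge',R,'cup',R+.010*u, R+.0105*u)
r=onz(m,[f(316,252),f(318,368)],.053);print('rim visible chord',r)
E
```

```text
[[ 0.60513075 -0.083361    0.079     ]
 [ 0.55963506 -0.08831287  0.079     ]] lip [ 0.58238291 -0.08583694  0.079     ] 0.04576438264162077
rim edge [ 0.58240007 -0.0960803   0.053     ] cup [ 0.58133007 -0.0861403   0.053     ] [ 0.58127657 -0.0856433   0.053     ]
rim visible chord [[ 0.59301334 -0.08971843  0.053     ]
 [ 0.57170893 -0.09016778  0.053     ]]
```

```bash
python3 - <<'E'
from ang import *
m=load('w6');ang(m,(322.3,143.2),(322.6,128.6),(323.,193.6))
g=cv2.cvtColor(m['p'],cv2.COLOR_BGR2GRAY)
for v in (129,160,190): print(v,[int(x) for x in g[v,305:345]])
h=cv2.cvtColor(m['p'],cv2.COLOR_BGR2HSV)
for v in (141,142,143,144): print(v,[int(x) for x in h[v,300:345,1]])
E
```

```text
axis yaw 96.19490226102678 axis at ring [ 0.58411261 -0.08743574  0.035     ] cup tilt deg (+ = +x) 0.025968419398235576 roll mm -0.009971157240835457 mid [ 0.58983189 -0.14012625  0.035     ]
129 [157, 157, 158, 156, 157, 160, 171, 66, 73, 87, 100, 109, 107, 109, 111, 79, 80, 50, 66, 79, 93, 108, 108, 103, 100, 96, 95, 66, 104, 170, 160, 157, 157, 157, 157, 156, 157, 157, 157, 157]
160 [62, 62, 63, 62, 63, 63, 61, 50, 78, 86, 98, 103, 101, 103, 105, 106, 105, 105, 104, 104, 102, 102, 103, 99, 99, 96, 93, 70, 55, 61, 61, 63, 60, 62, 61, 62, 63, 62, 61, 59]
190 [100, 99, 98, 94, 129, 163, 159, 165, 94, 76, 92, 101, 102, 100, 104, 106, 104, 102, 103, 102, 102, 101, 102, 101, 96, 94, 89, 59, 100, 167, 158, 157, 156, 157, 158, 157, 156, 157, 156, 156]
141 [5, 6, 5, 6, 6, 6, 8, 20, 48, 163, 142, 107, 132, 133, 141, 138, 136, 136, 136, 132, 134, 135, 138, 137, 141, 136, 136, 131, 138, 135, 138, 144, 141, 150, 140, 152, 53, 13, 6, 6, 6, 5, 8, 8, 6]
142 [6, 5, 5, 8, 8, 8, 9, 5, 38, 157, 139, 74, 137, 143, 139, 138, 137, 134, 135, 138, 136, 136, 136, 138, 139, 139, 140, 141, 137, 136, 143, 141, 127, 143, 136, 150, 70, 15, 6, 6, 6, 8, 6, 6, 8]
143 [5, 6, 5, 8, 6, 8, 8, 15, 83, 153, 132, 140, 139, 121, 143, 137, 135, 136, 136, 140, 138, 136, 137, 137, 139, 138, 136, 138, 141, 138, 139, 141, 127, 142, 139, 150, 90, 16, 6, 8, 5, 6, 6, 8, 8]
144 [6, 6, 8, 6, 6, 5, 6, 14, 63, 162, 121, 132, 138, 121, 143, 141, 137, 136, 132, 135, 134, 136, 137, 133, 136, 133, 139, 138, 138, 142, 141, 141, 131, 150, 109, 148, 99, 16, 6, 6, 8, 6, 8, 9, 21]
```

```bash
python3 - <<'E'
from h import *
ctrl.sign_off();s=ctrl.observe();print(s['clock'],s['tool_pos'],s['finger_gap'])
E
```

```text
the job is handed in; nothing more can be done
the job is handed in; nothing more can be done
```

The job is handed in. I rolled the mandrel about 32 mm across the board with the fingers caged around its bare shaft, without lifting it. Then I picked up the bead tray by its grip (40 N) and carried it smoothly to the cup. The clock read just under 19 s of the 64 s allowed.

**Cup:** The last wrist view, taken after letting go, put the cup within about 1° of straight up, and the mandrel did not move on release. A coarser top-view estimate (about 2 mm per pixel) disagreed, suggesting about 4° of tilt. I trusted the closer wrist view.

**Tray position:**
- **Front edge:** Its middle is within about 1 mm of the cup centre, both in the top view and from the tool pose.
- **Height:** The underside is about 17 to 19 mm above the cup. The tool pose gives the lower figure and the top camera's depth the higher one.
- **Attitude:** The tray is level and still, and the bead is in its pocket.
- **Contact:** The views show a gap around the tray, and the wrist force was about 2 N, which fits the tray's weight.
- **Other objects:** The ones I could see are where they started.

The only odd reading was a brief 5.8 N upward force as the jaws closed on the grip, which went away on lifting.

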